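Latch a fresh filter cassette into the bench fume extractor

ROBOT

A 6-joint arm with a two-finger parallel gripper is mounted at the origin on the work surface. World frame = base frame: x ahead of the robot, y to its left, z up, the work surface at z = 0. Lengths are in mm, angles in rad, forces in N, time in s.
With the tool pointing down it reaches from about 325 to 875 mm from the base axis. Payload 4.4 kg.
Tool frame: the origin (TCP) lies on the centre line of the jaws, within the pads' length; the fingertips stand ahead of it and the grasp point (between the pads) lies 6 mm ahead of it (ctrl.tcp_to_tips is the z of the fingertips in the tool frame, in mm); z points along the fingers, y is the line along which they close (so a half turn about z gives the same grasp; the last joint's range is limited). The gripper opens to 85 mm and grips with 20 to 120 N. Pads are 22 mm wide; open, the fingers measure 114 mm over their backs; the gripper's body (76 mm by 85 mm) begins 54 mm behind the grasp point. The pads swing forward as they close: fully open they stand 13 mm farther back than shut.
Start: joints at [1.111, 0.207, 1.542, -0, 1.393, -0.15], TCP at [175.309, 547.626, 216.782] pointing down, gripper open.
Joint ranges: [-2.73, 2.73], [-0.86, 2.22], [0.23, 2.46], [-1.11, 4.25], [0.08, 2.63], [-2.82, 2.82]. Speed limits (rad/s): [2.79, 2.79, 3.14, 3.14, 3.14, 3.14].

INTERFACE

Orientations are given as a 3x3 rotation matrix whose columns are the frame's x, y, z axes.
In Python, from plant import ctrl, sensors, optics gives the robot as it stands. Calls block until the motion is done:
- ctrl.move_ptp(position, orientation): joint-space move of the TCP to a pose.
- ctrl.move_l(position, rot=None, vel=150, threshold=None): straight line of the TCP; rot=None keeps the orientation; vel is the mean speed in mm/s. With threshold (N) it stops when the force on the tool has changed by that much, and returns True; else False.
- ctrl.set_joints(angles): joint-space move.
- ctrl.gripper_to(opening, force=None): finger opening in mm; force is the grip in N (None keeps the last); returns when the fingers have stopped.
- ctrl.hold(seconds).
- ctrl.solve_ik(position, orientation): joint angles nearest the present ones, or None.
- sensors.read_state(): the state.
- optics.grab_frame(name): name is "scene" or "top"; returns (picture, depth): 384x512x3 uint8, red, green, blue; 384x512 float32, mm along the optical axis (not along the pixel's ray), 0 where there is no reading.
- optics.camera_params(name): a dict with "mtx" (3x3 intrinsics, pixels), "R" (3x3) and "t" (3): a world point X has camera coordinates R X + t. Camera axes: x right, y down, z forward; pixel columns grow to the right and rows downward; lengths in mm; the calibration is good to about 2 mm. A picture is of the moment at which its call begins. camera_params takes no time and is no camera call.
A pose or a line that the arm cannot do raises ctrl.MotionError and nothing moves.
- ctrl.finish_job(): hands the job in; it is judged then, once.
The state is a dict: "t": time; "q": joint angles; "qvel": joint speeds; "tau": joint torques, N m; "eef_pos": TCP position; "eef_rot": TCP orientation; "force": force on the tool from outside, world axes, zero at the start; "wrist_torque": the same for the moment, N m; "grip_width": finger opening in mm; "grasp_force": force on a finger pad.
Only numpy, scipy, OpenCV 4.12 (cv2) and the standard library are available. Lean on these libraries where they do the work, as an engineer would, in place of code of your own. Each camera call takes 0.05 s, during which the arm holds its last target. There are 200 camera calls.

TASK

Put the slim fresh filter cassette into the slot in the top of the fume extractor, press it down until its push-push latch catches, let go and make sure that it stays down; if it pops back up, press again. How deep the latch catches is not known, so feel for it and press gently: the cassette must never be forced against the extractor with more than 20 N. Leave everything else on the bench where it is.

Things in the scene. Friction and masses are not known exactly. Their poses are not given: they have to be found in the camera images.
- filter_mid (a point): Fresh filter cassette, loose, slim, grey plastic, pleated white paper on both broad sides, 0.24 to 0.39 kg, standing on the mat on its narrow foot. Point at its centre, 52 mm above its underside (104 mm tall in all). Body 32 mm thick (x), 130 mm long (y), 80 mm high, with a wider cap on top. z up. The same either way round.
- cap_top (a point): Middle of the top face of the cassette's cap. The cap is 40 mm thick (x), 140 mm long (y) and 24 mm high and overhangs the body by 4 to 5 mm all round; its underside is 80 mm above the cassette's underside. Grip the cassette here, across the 40 mm.
- extractor: Fume extractor, fixed: white plastic bench machine 200 mm deep (x), 300 mm wide (y), 150 mm high, flat deck on top. Origin under its centre, front at -x. A hose collar 64 mm wide stands on the deck 20 mm to +x and 105 mm to +y of the centre; the thick hose arches from it to +y, up to 125 mm above the deck, to a flared hood.
- slot (a point): Centre of the filter slot, in the plane of the extractor's deck; x away from the machine's front, y along the slot, z up. It takes the cassette upright, either way round: 35 mm (x) by 133 mm (y), 1.5 mm of room each side of the body, with 4 mm 45-degree bevels round its mouth. 35 mm from the machine's centre towards -y.
- ejector (a point): Middle of the top of the sprung ejector plate in the slot, 40 mm below the deck when up: the cap's underside is then 40 mm above the deck. Pressing the cap takes 1 to 8 N; the push-push latch trips with that gap at 2 to 14 mm, hidden, different each time; just below a buffer adds 20 N per mm. Let go, it rises 6 to 8 mm and stays, or fully if not tripped. A second full press frees it.
- prefilter: Bystander: square coarse pre-filter block 100 x 100 x 45 mm with a grid on top, lying flat on the mat, no cap; not the one to fit. Origin under its centre. Leave it.
- flux_bottle: Bystander: small bottle 28 mm wide, 68 mm high. Origin under its centre. Leave it.
- helping_hands: Bystander: helping-hands stand, base 90 x 60 mm, rod and 140 mm cross bar up to 116 mm high. Origin under the base's centre. Leave it.
- solder_reel: Bystander: solder reel on a holder, 90 x 70 mm, 83 mm high. Origin under its centre. Leave it.
- cutters: Bystander: side cutters 125 mm long lying flat. Origin under the middle. Leave them.
- screwdriver: Bystander: screwdriver lying flat. Leave it.
- circuit_board: Bystander: small circuit board 80 x 55 mm, up to 14 mm high, lying flat. Origin under its centre. Leave it.
Mind the look-alikes: they are no part of the job. Leave any pink look-alike of the part that bears filter_mid alone.

How it is judged (in metres and radians):
On the way:
1. the cassette has entered the slot upright (cap underside less than 47 mm above the deck) (horizontal distance between filter_mid and slot below 0.006 m and angle between filter_mid's own z axis and vertical below 0.08 rad and angle between the y axis of filter_mid and the y axis of slot, either way round below 0.08 rad and z of filter_mid in the frame of slot below 0.019 m), for 0.1 s.
At the end, for the whole second after the job is handed in: the cassette stands in the slot upright (centre within 6 mm of the slot's, within 0.08 rad), at rest and let go, and stays latched down: the underside of its cap less than 22 mm above the deck (horizontal distance between filter_mid and slot below 0.006 m and angle between filter_mid's own z axis and vertical below 0.08 rad and angle between the y axis of filter_mid and the y axis of slot, either way round below 0.08 rad and z of filter_mid in the frame of slot below -0.006 m and linear speed of filter below 0.02 m/s and contact force between filter and the fingers below 0.3 N); the robot touches nothing.
It fails at once if the cassette is forced against the extractor with more than 20 N (contact force between filter and extractor above 20 N).
It fails at once if anything else on the bench (pre-filter block, bottle, helping hands, solder reel, cutters, screwdriver, circuit board) is moved by more than 20 mm (distance of any of prefilter, flux_bottle, helping_hands, solder_reel, cutters, screwdriver, circuit_board from where it was at the start of the episode above 0.02 m).
It also fails if it takes over 48 s, if anything falls off the work surface, if the arm or the gripper's body presses on something with over 40 N, if the wrist force passes 120 N, or if a joint passes its speed limit or range.

## Working session

There is one attempt and no reset: what is moved stays moved. The work goes in short steps, each a Python script; the robot and the scene stay as the last script left them, time stands still between calls to the robot, and variables do not carry over. Pictures are saved under pics/ and viewed, at most 10 in all, crops included, and the job is handed in when it is done.

```bash
mkdir -p pics; ls
cat > h.py <<'E'
import numpy as np, cv2
from plant import ctrl, sensors, optics
def grab(n):
    p,d=optics.grab_frame(n); c=optics.camera_params(n); return p,d,c
def cloud(d,c):
    v,u=np.mgrid[:d.shape[0],:d.shape[1]]
    K=c["mtx"]; P=np.stack([(u-K[0,2])/K[0,0]*d,(v-K[1,2])/K[1,1]*d,d],-1)
    return (P-np.array(c["t"]).ravel())@np.array(c["R"])
E
python3 - <<'E'
from h import *
for n in("scene","top"):
    p,d,c=grab(n); np.savez(f"{n}0.npz",p=p,d=d,W=cloud(d,c)); cv2.imwrite(f"pics/{n}0.png",p[...,::-1])
    print(n,c, -np.array(c["R"]).T@np.array(c["t"]).ravel())
s=sensors.read_state();print(s,ctrl.tcp_to_tips)
E
```

```text
pics
scene {'mtx': array([[376.24811023,   0.        , 252.38356924],
       [  0.        , 376.24811023, 193.41177597],
       [  0.        ,   0.        ,   1.        ]]), 'R': array([[-0.35710763,  0.93392829, -0.01587731],
       [ 0.69121376,  0.25279122, -0.67699345],
       [-0.62824969, -0.25273415, -0.73581776]]), 't': array([ 429.47299677, -267.31212453, 1461.70853781])} [1256.4558421    35.90083575  901.4014218 ]
top {'mtx': array([[425.59963366,   0.        , 255.63536883],
       [  0.        , 425.59963366, 193.00259044],
       [  0.        ,   0.        ,   1.        ]]), 'R': array([[ 2.86104642e-02, -9.99586544e-01,  2.86054302e-03],
       [-9.97330607e-01, -2.87379879e-02, -6.71251639e-02],
       [ 6.71796168e-02, -9.32425014e-04, -9.97740462e-01]]), 't': array([-282.03629375,  562.62751074, 1267.28213801])} [ 484.05929786 -264.56925593 1302.99190678]
{'t': 0.1, 'q': array([ 1.11048865e+00,  2.07351845e-01,  1.54281927e+00, -2.64684585e-05,
        1.39348995e+00, -1.50519068e-01]), 'qvel': array([-0.00022282, -0.00066718, -0.00341683,  0.00079705,  0.0001714 ,
       -0.00165858]), 'tau': array([-1.45190792e-03, -3.84087038e+01, -2.92550755e+01, -3.37955198e-04,
        4.80169940e-03, -1.86846438e-05]), 'eef_pos': array([175.00213086, 546.97335612, 215.72833593]), 'eef_rot': array([[-9.52399338e-01,  3.04851929e-01, -8.95491137e-04],
       [ 3.04853111e-01,  9.52397555e-01, -1.86468676e-03],
       [ 2.84410214e-04, -2.04891969e-03, -9.99997861e-01]]), 'force': array([-0.81482637,  0.94990205,  0.04567174]), 'wrist_torque': array([0.00381324, 0.0233708 , 0.04165309]), 'grasp_force': 0.0, 'grip_width': 86.0195578942338} 25.0
```

View pics/scene0.png

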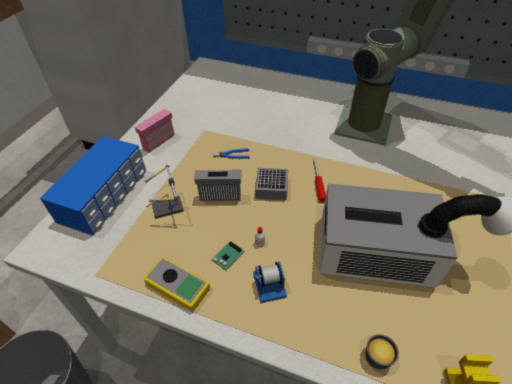

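View pics/top0.png

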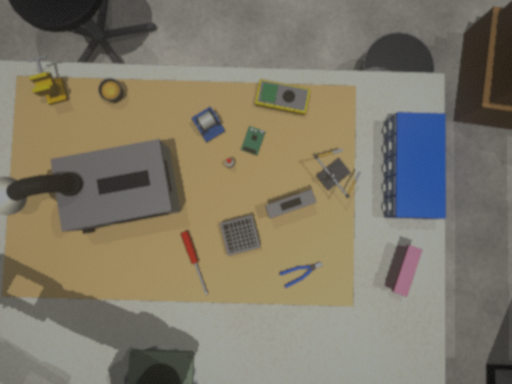

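Candidates: the grey capped cassette (scene 218,185 / top 291,202), the pink look-alike (scene 155,130 / top 403,268) and the flat pre-filter block (scene 271,184 / top 240,234). I choose the grey one. The slot is the dark strip at scene (373,215) / top (123,182).

```bash
cat > m.py <<'E'
from h import *
def rect(P):
    (c,s,a)=cv2.minAreaRect(P.astype(np.float32)); 
    if s[0]<s[1]: s=s[::-1]; a+=90
    return np.round(c,1),np.round(s,1),round((a+90)%180-90,2)  # long axis angle from x
ims=[]
for n,b in(("scene",(180,155,260,215)),("top",(255,175,330,230))):
    z=np.load(n+"0.npz"); W=z["W"]; p=z["p"]
    ims.append(cv2.resize(p[b[1]:b[3],b[0]:b[2],::-1],(400,300),interpolation=cv2.INTER_CUBIC))
    sub=W[b[1]:b[3],b[0]:b[2]].reshape(-1,3)
    m=(sub[:,2]>90)&(sub[:,2]<125); print(n,"cap z",np.median(sub[m,2]),m.sum(),rect(sub[m,:2]), sub[m].mean(0))
    e=(300,180,470,290) if n=="scene" else (40,130,200,240)
    s=W[e[1]:e[3],e[0]:e[2]]; g=p[e[1]:e[3],e[0]:e[2]].mean(-1)
    m=(s[...,2]>140)&(s[...,2]<160); print(" deck z",np.median(s[m][:,2]),rect(s[m][:,:2]))
    # slot: dark area, brightness on deck plane
    d=np.median(g[m]); k=(g<0.6*d).astype(np.uint8); nn,l,st,ce=cv2.connectedComponentsWithStats(k)
    for i in range(1,nn):
        if st[i,4]>60: q=s[l==i]; print("  dark",ce[i]+e[:2],st[i],d,np.median(q[:,2]),np.percentile(q[:,2],[5,95]))
cv2.imwrite("pics/crop1.png",np.hstack(ims))
E
python3 m.py
```

```text
scene cap z 106.74984138221002 602 (array([ 541.9, -364.6]), array([138.8,  42.4]), -69.6) [ 546.08366729 -362.30258785  104.77020436]
 deck z 153.22313020953754 (array([575.9, 128.4]), array([302.3, 205.1]), -77.46)
  dark [319.475 191.975] [ 15   0  11  23 120] 120.0 23.6301310829794 [ 3.87119075 30.5839059 ]
  dark [443.77694047 217.38658628] [ 118   15   52   46 1327] 120.0 212.71673614248283 [153.5984985  263.19772819]
  dark [325.25675676 221.14864865] [24 24  4 32 74] 120.0 124.77415338966861 [ 87.68105966 137.02999871]
  dark [372.9301676  215.39106145] [ 45  27  57  18 716] 120.0 148.6072558126415 [146.02498227 152.74379656]
  dark [390.45531915 250.60425532] [ 26  62 130  17 235] 120.0 148.65751421919654 [145.14011632 152.29458993]
  dark [383.98973607 266.48387097] [  36   71  100   32 2046] 120.0 80.1375322511494 [ 33.18908225 125.06614197]
top cap z 105.63635249499177 710 (array([ 550.7, -391.3]), array([203.4,  52.9]), -62.95) [ 537.36114002 -364.70128679  105.78893493]
 deck z 151.9318685065729 (array([572.6, 129.4]), array([302.7, 201.4]), -77.66)
  dark [167.58536585 175.12195122] [124  30   8  32  82] 103.66666666666667 119.41596345047859 [ 93.22969262 130.31915583]
  dark [122.79382889 181.98457223] [ 58  41  51  23 713] 103.66666666666667 147.1780199891611 [143.36299371 151.09949452]
  dark [ 61.12546125 183.4403444 ] [  0  42  43  24 813] 103.66666666666667 218.38591575966788 [160.92648419 258.13663328]
```

View pics/crop1.png

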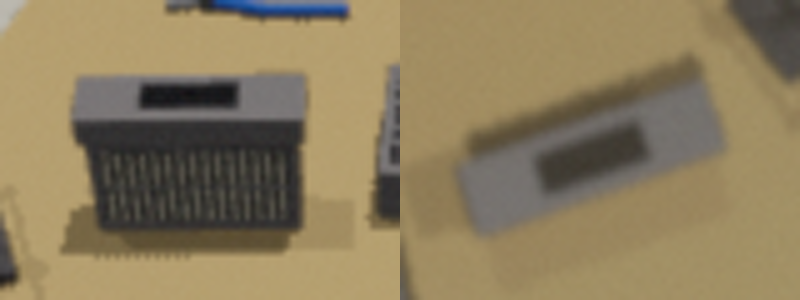

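```bash
cat >> h.py <<'E'
def toplane(uv,c,z):
    uv=np.asarray(uv,float); R=np.array(c["R"]);t=np.array(c["t"]).ravel()
    r=np.c_[uv,np.ones(len(uv))]@np.linalg.inv(c["mtx"]).T@R; o=-R.T@t
    return (o+r*((z-o[2])/r[:,2])[:,None])
def fit(mask,c,z):
    v,u=np.nonzero(mask); P=toplane(np.c_[u,v],c,z)[:,:2]; m=P.mean(0)
    w,V=np.linalg.eigh(np.cov((P-m).T)); a=V[:,1]*np.sign(V[1,1]+1e-9)
    return m,np.degrees(np.arctan2(a[1],a[0])),np.sqrt(12*w[::-1])
def comp(mask,uv):
    n,l=cv2.connectedComponents(mask.astype(np.uint8),connectivity=4); return l==l[uv[1],uv[0]]
def ray2(u1,c1,u2,c2):
    P=[np.array(c["mtx"])@np.c_[c["R"],np.array(c["t"]).ravel()] for c in(c1,c2)]
    X=cv2.triangulatePoints(P[0],P[1],np.float64(u1),np.float64(u2)).ravel(); return X[:3]/X[3]
E
cat > m2.py <<'E'
from h import *
C={};cen={}
for n,su,cu in(("scene",(373,215),(205,175)),("top",(123,182),(274,210))):
    z=np.load(n+"0.npz"); p=z["p"].astype(int); W=z["W"]; c=C[n]=optics.camera_params(n)
    g=p.mean(-1); sat=p.max(-1)-p.min(-1)
    S=comp(g<62 ,su); 
    K=comp((sat<25)&(g>90) if n=="scene" else (sat<28)&(g>75),cu).astype(np.uint8)
    cs,_=cv2.findContours(K,cv2.RETR_EXTERNAL,cv2.CHAIN_APPROX_NONE); K=cv2.drawContours(K*0,cs,-1,1,-1)>0
    for nm,M,zz in(("slot",S,150),("cap",K,104)):
        print(n,nm,M.sum(),*[np.round(x,2) for x in fit(M,c,zz)])
        v,u=np.nonzero(M); cen[n,nm]=(u.mean(),v.mean())
    print(g[su[1],su[0]],g[cu[1],cu[0]],sat[cu[1],cu[0]])
for nm in("slot","cap"): print(nm,ray2(cen["scene",nm],C["scene"],cen["top",nm],C["top"]))
E
python3 m2.py
```

```text
scene slot 686 [579.95  94.48] 102.23 [141.38  40.9 ]
scene cap 408 [ 537.13 -364.92] 110.23 [138.24  38.34]
25.333333333333332 117.66666666666667 4
top slot 709 [581.3   96.05] 102.36 [136.99  38.37]
top cap 712 [ 539.22 -363.51] 110.81 [137.32  40.97]
48.666666666666664 114.66666666666667 6
slot [581.24767997  95.08653428 151.69885871]
cap [ 539.17875821 -363.47251826  106.29430579]
```

```bash
cat >> h.py <<'E'
CAP=(np.array([538.4,-364.1]),110.6); SLOT=(np.array([580.7,95.3]),102.3); CT=105.; DK=151.5
def rot(long_deg,s=1):
    a=np.radians(long_deg-90); y=s*np.array([np.cos(a),np.sin(a),0]); z=np.array([0,0,-1.]); return np.c_[np.cross(y,z),y,z]
def st():
    s=sensors.read_state(); print("t %.1f"%s["t"],np.round(s["eef_pos"],1),"F",np.round(s["force"],1),"M",np.round(s["wrist_torque"],2),"w %.1f g %.1f"%(s["grip_width"],s["grasp_force"]),"q6 %.2f"%s["q"][5]); return s
E
python3 - <<'E'
from h import *
for s in(1,-1):
    for (c,a),z in((CAP,300),(CAP,CT),(SLOT,300),(SLOT,180)): 
        q=ctrl.solve_ik([*c,z],rot(a,s)); print(s,None if q is None else np.round(q,2))
E
```

```text
1 [-0.73  0.32  1.23 -0.    1.59 -1.09]
1 [-0.73  0.46  1.44 -0.    1.23 -1.09]
1 [ 0.02  0.18  1.4  -0.    1.56 -0.2 ]
1 [ 0.02  0.27  1.55 -0.    1.33 -0.2 ]
-1 [-0.73  0.32  1.23 -0.    1.59  2.05]
-1 [-0.73  0.46  1.44 -0.    1.23  2.05]
-1 None
-1 None
```

Run:
```python
from h import *
s=st(); p=s["eef_pos"]
ctrl.move_l([p[0],p[1],440],vel=250)
c,a=CAP
ctrl.move_ptp([*c,440],rot(a)); ctrl.move_l([*c,200],vel=250); st()
print(ctrl.move_l([*c,CT],vel=80,threshold=8)); st()
ctrl.gripper_to(30,force=60); st()
print(ctrl.move_l([*c,CT+30],vel=80)); ctrl.hold(.2); st()
p,d,cc=grab("scene"); cv2.imwrite("pics/grip.png",cv2.resize(p[60:260,100:400,::-1],(750,500)))
```

```text
t 0.1 [175.  547.  215.7] F [-0.8  0.9  0. ] M [0.   0.02 0.04] w 86.0 g 0.0 q6 -0.15
t 5.7 [ 539.5 -364.9  202.1] F [ 0.8 -0.1 -0.5] M [-0.01 -0.07 -0.03] w 85.5 g 0.0 q6 -1.09
False
t 7.0 [ 538.9 -364.5  105.9] F [ 0.2  0.5 -0.4] M [-0.01 -0.01 -0.03] w 85.6 g 0.0 q6 -1.09
t 7.6 [ 538.4 -364.1  105. ] F [-0.8  0.6  0.5] M [ 0.    0.02 -0.04] w 30.1 g 0.0 q6 -1.09
False
t 8.3 [ 538.  -363.8  134.3] F [0.5 0.1 0.2] M [ 0.03 -0.02  0.03] w 30.0 g 0.0 q6 -1.09
```

View pics/grip.png

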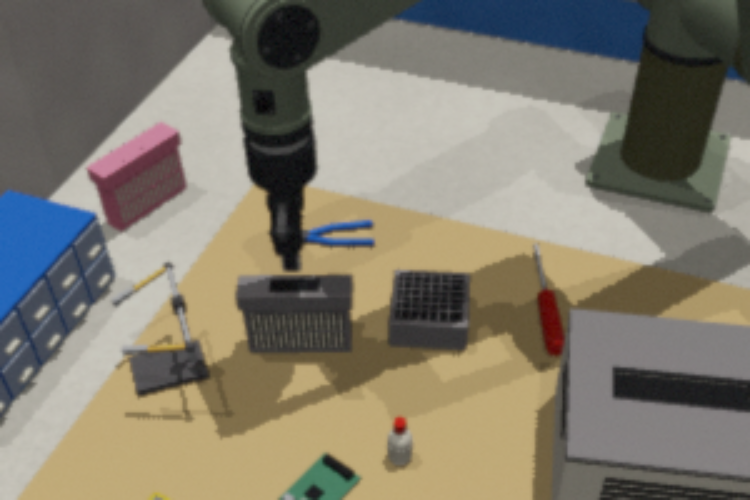

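Run:
```python
from h import *
st()
for n,b in(("scene",(195,130,245,200)),("top",(255,165,335,235))):
    p,d,c=grab(n); W=cloud(d,c); 
    def pr(X): x=np.array(c["R"])@X+c["t"]; x=np.array(c["mtx"])@x; return np.round(x[:2]/x[2],1)
    print(n,"tip proj",pr([538,-364,109]),pr([552,-359,109]),pr([538,-364,134]))
    s=W[b[1]:b[3],b[0]:b[2]].reshape(-1,3)
    r=np.hypot(s[:,0]-538,s[:,1]+364)
    for lo in range(60,200,10):
        m=(s[:,2]>=lo)&(s[:,2]<lo+10)&(r<90)
        if m.sum()>3: print(lo,m.sum(),np.round(s[m].mean(0)),np.round(s[m].min(0)),np.round(s[m].max(0)))
    if n=="scene": big=cv2.resize(p[130:210,170:270,::-1],(750,600),interpolation=cv2.INTER_CUBIC); cv2.imwrite("pics/grip2.png",big)
```

```text
t 8.3 [ 538.  -363.7  134.3] F [ 0.7 -0.7 -0.2] M [ 0.   -0.02 -0.04] w 30.2 g 0.0 q6 -1.09
scene tip proj [217.8 173.1] [217.4 176.6] [217.1 167.1]
60 90 [ 554. -357.   65.] [ 530. -419.   60.] [ 580. -299.   70.]
70 112 [ 556. -361.   75.] [ 530. -420.   70.] [ 579. -299.   80.]
80 60 [ 557. -355.   86.] [ 532. -421.   80.] [ 582. -293.   90.]
90 109 [ 558. -356.   95.] [ 533. -422.   90.] [ 582. -294.  100.]
100 478 [ 543. -363.  107.] [ 499. -435.  100.] [ 583. -293.  110.]
110 11 [ 545. -371.  110.] [ 516. -426.  110.] [ 579. -320.  112.]
150 15 [ 551. -355.  155.] [ 516. -364.  151.] [ 564. -345.  160.]
160 20 [ 555. -353.  164.] [ 519. -365.  161.] [ 567. -344.  169.]
170 24 [ 560. -353.  175.] [ 520. -365.  170.] [ 569. -346.  179.]
180 4 [ 566. -354.  182.] [ 564. -358.  181.] [ 569. -348.  183.]
190 4 [ 577. -350.  197.] [ 561. -358.  196.] [ 585. -342.  200.]
top tip proj [290.4 203.4] [288.7 198.4] [291.1 203. ]
100 204 [ 519. -321.  106.] [ 495. -350.  100.] [ 544. -296.  110.]
110 8 [ 523. -323.  111.] [ 498. -335.  110.] [ 544. -310.  112.]
```

View pics/grip2.png

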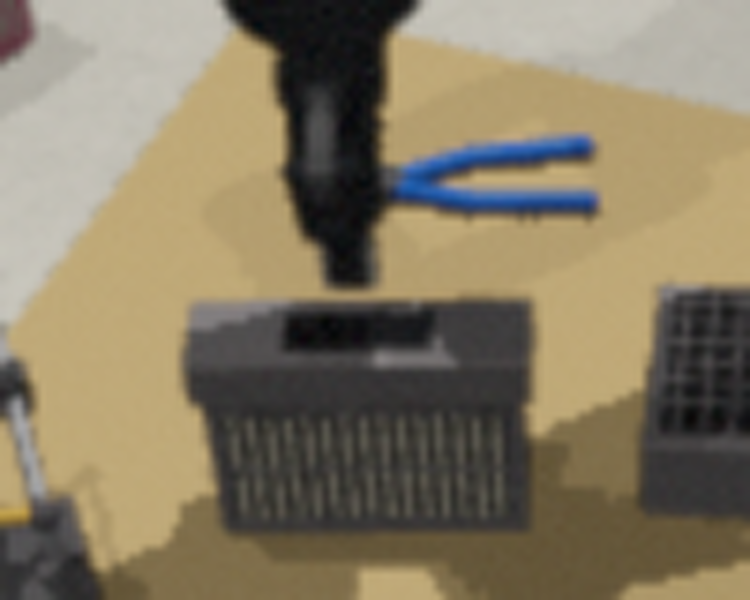

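The fingers closed above the cap: the image shows the tips at about z 145 while the TCP reads 134, so the tips are not 25 mm ahead of the TCP. I'll measure this by touching the cap top gently.

Run:
```python
from h import *
c,a=CAP
print(ctrl.move_l([*c,112],vel=60)); ctrl.hold(.15); st()
print(ctrl.move_l([*c,72],vel=25,threshold=4)); s=st()
p=s["eef_pos"]; 
pp,d,cc=grab("scene"); cv2.imwrite("pics/touch.png",cv2.resize(pp[130:210,170:270,::-1],(750,600),interpolation=cv2.INTER_CUBIC))
```

```text
False
t 9.1 [ 538.7 -364.3  112.5] F [0.8 0.1 0.1] M [-0.02  0.    0.02] w 30.1 g 0.0 q6 -1.09
True
t 10.0 [ 538.4 -364.    92.2] F [-0.3  0.6  4.3] M [ 0.09  0.05 -0.06] w 29.9 g 2.2 q6 -1.09
```

View pics/touch.png

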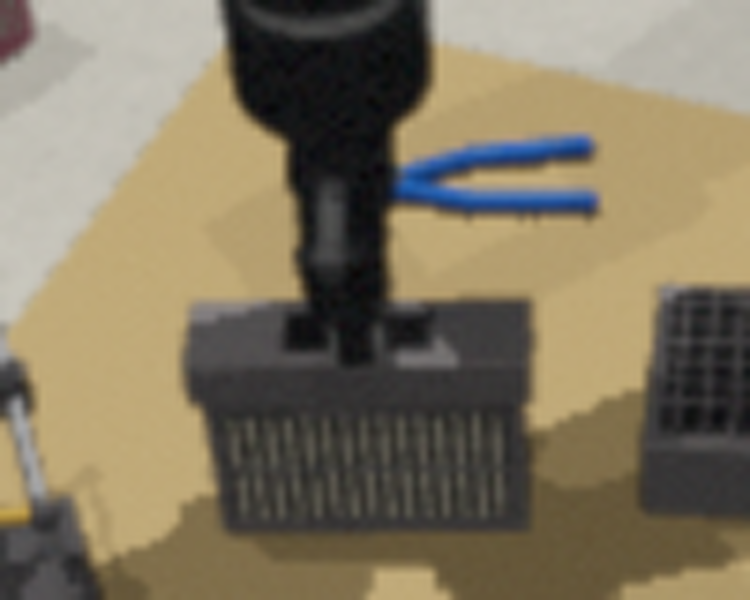

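Contact came at TCP z 92 with the cap top at 105, and the picture shows the tips resting on the cap at crop (355,360). So the tips are really about 13 mm behind the reported TCP. I'll work from this touch instead and grip about 19 mm lower.

Run:
```python
from h import *
c,a=CAP
ctrl.move_l([*c,112],vel=80); ctrl.gripper_to(85)
print(ctrl.move_l([*c,73],vel=60,threshold=6)); st()
ctrl.gripper_to(30,force=60); s=st()
if s["grip_width"]>35:
    print(ctrl.move_l([*c,100],vel=60)); ctrl.hold(.2); st()
p,d,cc=grab("scene"); cv2.imwrite("pics/grip3.png",cv2.resize(p[110:220,160:280,::-1],(720,600),interpolation=cv2.INTER_CUBIC))
```

```text
False
t 11.9 [ 538.6 -364.3   73.1] F [-0.2 -0.9  1.1] M [-0.01  0.03 -0.06] w 84.8 g 0.0 q6 -1.09
t 12.4 [ 539.1 -364.5   73.8] F [1.1 0.1 3.1] M [ 0.06 -0.12  0.01] w 39.2 g 62.9 q6 -1.09
False
t 13.2 [ 538.  -363.8   99.4] F [-0.4 -0.8 -2.8] M [-0.01  0.05 -0.05] w 38.4 g 62.4 q6 -1.09
```

View pics/grip3.png

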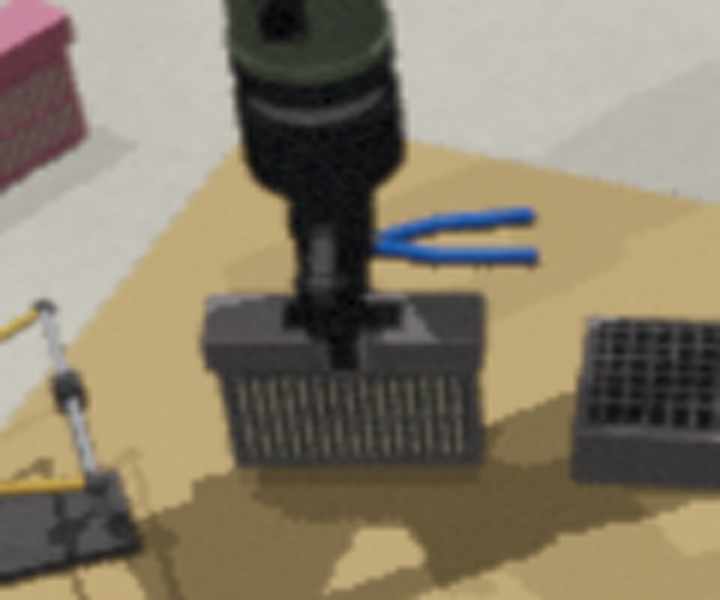

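The cassette is gripped and hanging upright (cap centre at crop 345,330; weight about 3 N). Moving to the slot.

Run:
```python
from h import *
c,a=CAP; c2,a2=SLOT
ctrl.move_l([*c,262],vel=250)
ctrl.move_ptp([*c2,262],rot(a2)); ctrl.move_l([*c2,232],vel=80); ctrl.hold(.3); s=st()
p,d,cc=grab("scene"); p2,d2,cc2=grab("top")
cv2.imwrite("pics/hover.png",np.hstack([cv2.resize(p[110:260,300:450,::-1],(400,400),interpolation=cv2.INTER_CUBIC),cv2.resize(p2[120:240,60:180,::-1],(400,400),interpolation=cv2.INTER_CUBIC)]))
hit=ctrl.move_l([*c2,190],vel=25,threshold=5); print(hit); st()
```

```text
t 16.5 [581.1  95.4 232.7] F [ 0.3  0.2 -2.6] M [-0.01 -0.03  0.04] w 38.9 g 62.4 q6 -0.20
False
t 18.5 [580.8  95.4 190.1] F [ 0.5  0.3 -2. ] M [ 0.04 -0.2  -0.01] w 38.5 g 62.3 q6 -0.20
```

View pics/hover.png

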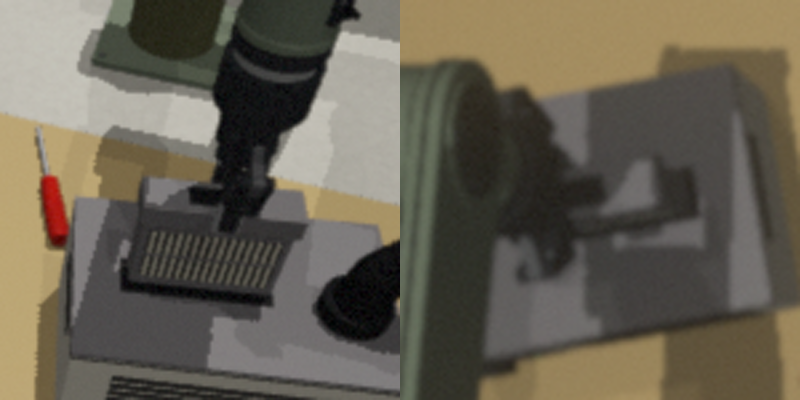

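The cassette is lined up over the slot and slid 33 mm in with no side force. Next I'll press by feel.

Run:
```python
from h import *
c2,a2=SLOT
hit=ctrl.move_l([*c2,165],vel=15,threshold=10); print(hit); st()
if not hit:
    hit=ctrl.move_l([*c2,142],vel=8,threshold=10.5-max(0,sensors.read_state()["force"][2]+2.6)*1.0); print(hit); st()
```

```text
False
t 20.3 [581.   95.3 165.2] F [-0.6  0.3  4.3] M [-0.06  0.36 -0.06] w 38.8 g 63.3 q6 -0.20
True
t 22.2 [581.   95.4 149.1] F [0.7 0.4 5.1] M [ 0.09  0.32 -0.07] w 38.6 g 63.3 q6 -0.20
```

```bash
cat >> h.py <<'E'
def favg(n=4):
    f=[]
    for _ in range(n): ctrl.hold(.03); f.append(sensors.read_state()["force"][2])
    return np.mean(f)
E
python3 - <<'E'
from h import *
c2,a2=SLOT; z=sensors.read_state()["eef_pos"][2]; f=favg(); log=[(z,f)]
while f+2.6<11.5 and z>141:
    z-=0.4; ctrl.move_l([*c2,z],vel=10); f=favg(3); log.append((z,f))
print(np.round(log,1).tolist()); st()
E
```

```text
[[149.1, 4.3], [148.7, 5.6], [148.3, 7.0], [147.9, 7.8], [147.5, 8.8], [147.1, 9.7]]
t 24.1 [581.1  95.2 148.5] F [-2.8  0.4  9.5] M [-0.02  0.72 -0.03] w 39.0 g 63.9 q6 -0.20
```

The force levelled off near 7 N and then climbed steeply, so the buffer is reached and the latch should have tripped. Releasing and checking.

Run:
```python
from h import *
c2,a2=SLOT
ctrl.gripper_to(85); ctrl.hold(.3); st()
ctrl.move_l([*c2,262],vel=150); 
ctrl.move_ptp([400,-150,350],rot(102.3)); st()
for n,b in(("scene",(330,170,420,250)),("top",(80,140,170,225))):
    p,d,c=grab(n); W=cloud(d,c); cv2.imwrite(f"pics/{n}_end.png",cv2.resize(p[110:260,300:450,::-1] if n=="scene" else p[110:260,50:200,::-1],(600,600),interpolation=cv2.INTER_CUBIC))
    s=W[b[1]:b[3],b[0]:b[2]].reshape(-1,3); r=np.hypot(s[:,0]-581,s[:,1]-95)
    m=(r<75)&(s[:,2]>165)
    print(n,m.sum(),np.round(np.percentile(s[m,2],[10,50,90]),1) if m.any() else None,cv2.minAreaRect(s[m][:,:2].astype(np.float32)) if m.any() else "", "deck",np.median(s[(r<110)&(s[:,2]>140)&(s[:,2]<160),2]))
```

```text
t 24.9 [580.7  95.3 147.1] F [ 0.1  0.1 -0.1] M [0.   0.01 0.03] w 84.8 g 0.0 q6 -0.20
t 27.0 [ 400.3 -149.5  349.4] F [-0.  -0.5  0.1] M [-0.04  0.03 -0.06] w 84.7 g 0.0 q6 -0.78
scene 1041 [173.9 189.3 191.4] ((583.3905029296875, 94.40432739257812), (43.477210998535156, 140.09634399414062), 13.259991645812988) deck 153.3997870517667
top 879 [184.9 188.6 191.3] ((579.3434448242188, 94.20526123046875), (40.77793884277344, 139.48121643066406), 12.87572956085205) deck 152.24406655313038
```

View pics/scene_end.png

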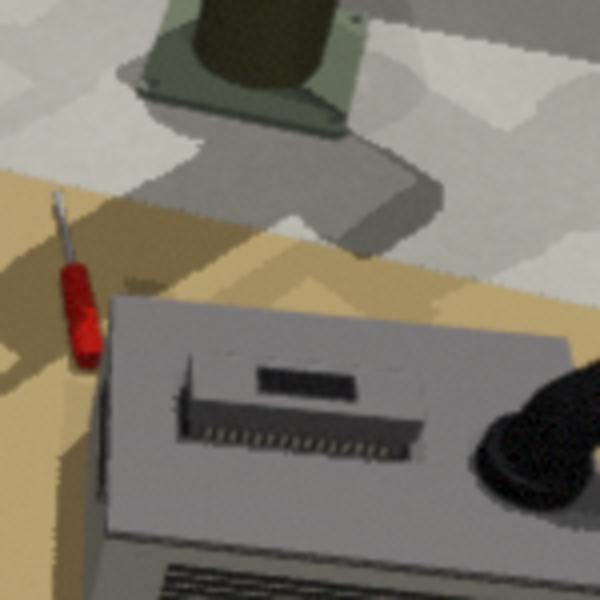

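The image shows the cap sitting low in the slot at crop (305,390). Its top is about 36.5 mm above the deck, so the gap is about 12.5 mm and it rose 7 mm from the press: latched.

```bash
python3 -c "
from h import *
print(ctrl.finish_job())"
```

```text
the job is handed in; nothing more can be done
None
```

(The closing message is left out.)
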